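# Shut and latch the gate of a welding pen

## Robot

A 6-joint arm with a two-finger parallel gripper is mounted at the origin on the work surface. World frame = base frame: x ahead of the robot, y to its left, z up, the work surface at z = 0. Lengths are in m, angles in rad, forces in N, time in s.
With the tool pointing down it reaches from about 0.25 to 0.85 m from the base axis. Payload 12.5 kg.
Tool frame: the origin (TCP) lies at the very end of the fingers, on their centre line; the grasp point (between the pads) lies 19 mm behind it; y points along the fingers, z is the direction in which the jaws open and shut, and the axes are right-handed (so a half turn about y gives the same grasp; the last joint's range is limited). The gripper opens to 93 mm and grips with 3 to 60 N. Pads are 15 mm wide; open, the fingers measure 128 mm over their backs; the gripper's body (75 mm by 188 mm) begins 65 mm behind the grasp point.
Start: joints at [1.099, 0.351, 1.652, -0, 1.139, -0.085], TCP at [0.207, 0.509, 0.219] pointing down, gripper open.
Joint ranges: [-2.75, 2.75], [-0.79, 2.1], [0.01, 2.65], [-1.57, 4.71], [0.07, 3.14], [-2.87, 2.87]. Speed limits (rad/s): [2.22, 2.22, 2.79, 3.14, 3.14, 3.14].

## Interface

Orientations are given as a unit quaternion [w, x, y, z].
In Python, from rig import monitor, eyes, order gives the robot as it stands.
- The arm moves only by the tool send_rows, never from a script. Its argument "targets" is a list of rows, each a list of 2 entries, a list of its own where there are three numbers: the shift along the tool's x, y, z normalised to -1 to 1, where 1 is 0.6 m, then the turn, a rotation vector about the tool's x, y, z normalised to -1 to 1, where 1 is 45 degrees. In form: [[[x, y, z], [ax, ay, az]], ...]. A call has 1 to 10 rows; each row is the pose to reach, as a shift and turn from the pose measured when the call began, along the tool's axes at that moment; what a row does not reach only later rows make up. A row lasts 1/12 s, in which the tool goes at most 41.7 mm and 7.16 degrees, less where a joint would pass 70% of its speed; a pose out of reach is approached as far as the arm can. A call with a number of a shift or a turn outside -1 to 1 is refused whole. A call with a gripper value outside its range is refused whole. "claw" is the opening, from 0 (shut) to 1 (fully open), set as the call begins (left out, the last holds). The fingers move at their own pace and stop on an object; "grip_force" is the grip in N (left out, the last holds). Time passes only in rows, so rows that repeat a pose let the fingers close. It gives the time, the measured TCP pose, the force and the opening at its end, in the units of the state.
- monitor.observe(): the state, without advancing time (a new reading comes with each control period).
- eyes.snapshot(name): name is "scene" or "top"; returns a dict with "frame" (420x560x3 uint8, red, green, blue), "fx", "fy", "cx", "cy" (pixels), "k1" (the pictures are not rectified: a ray, as slopes to the right and down, at radius r is drawn at 1 + k1 r^2 times it, then the intrinsics apply), "cam_to_world" (4x4, takes a point from camera to world coordinates). Camera axes: x right, y down, z forward; pixel columns grow to the right and rows downward; lengths in m; the calibration is good to about 2 mm. A picture is of the moment at which its call begins. There is no depth.
- order.sign_off(): hands the job in, once; it reports no verdict.
Trained networks look in the newest picture that a camera, given by its name, has taken for a name from the list of things; names that differ only in an ending like _2 or _b are one class to them, and where a whole thing is asked for, a point or a joint stands for the part that bears it (a point fixed in the world has none). Each returns a list of dicts, best first, with "conf" (0 to 1); they miss things now and then, are a little off and sometimes report something else, mostly with a low value. They report only what shows in the picture. A call takes as long as a camera call.
- eyes.search_frame(label, camera): "centre" ([x, y, z] in m, in world coordinates, good to about 4 mm: the middle of the surface that is visible of it).
- eyes.cut_out(label, camera): "pixels" (420x560 bool, what is visible of it).
- eyes.landmark_of(label, camera): "centre" ([x, y, z] in m, in world coordinates, good to about 4 mm: a listed point, or the origin of a listed thing).
The state is a dict: "t": time; "q": joint angles; "qd": joint speeds; "effort": joint torques, N m; "ee_pos": TCP position; "orientation": TCP orientation; "force": force on the tool from outside, world axes, zero at the start; "torque": the same for the moment, N m; "gripper_width": finger opening in m.
Only numpy, scipy, OpenCV 4.12 (cv2) and the standard library are available. Lean on these libraries where they do the work, as an engineer would, in place of code of your own. Each camera call takes 0.05 s, during which the arm holds its last target. There are 200 camera calls.

## Task

The little yellow gate of the welding pen stands ajar. Lift its latch bar by the red knob, swing the gate shut with the raised bar passing over the steel striker block, press it gently (never ram it) against the sprung rubber buffer, and let the bar down into the catch behind the striker so that the gate stays latched, then let go. The striker must not be shoved or struck with the bar, and the brackets, the tin and the hammer are to stay where they are.

Things in the scene. Friction and masses are not known exactly. Their poses are not given: they have to be found in the camera images.
- bay: Welding pen, fixed: base plate 270 x 340 x 5 mm, yellow kerbs 35 mm high at sides and back, 155 mm gate post at left front. Origin on the table, mid-way along the line of the gate at angle 0; x points into the pen (the way the gate shuts), y along the gate line to the hinge, which is at y = +120 mm.
- gate_hinge (a point): Point on the gate's vertical hinge axis, 172 mm above the table (height of the latch bar's mid-line when down, and of its pivot).
- gate (a joint): Gate angle (rad): 0 along the bay's y axis, positive open to the robot's side (bay -x), down to -0.15. Seen from above it shuts anticlockwise. Yellow frame with steel sheet, 206 mm from hinge axis to free edge, 14 mm thick, top at 150 mm, about 0.9 kg. Stays where left; turning it takes about 0.9 N at the knob. Latched it reads -0.08 to 0.075; with the bar down in front of the striker, over 0.11.
- latch (a joint): Angle (rad) of the latch bar: 0 level (down on its stop), to 0.22 (upper stop) as its free end lifts. Pivot square to the gate, 50 mm from the hinge axis, 172 mm above the table. Steel bar 8 mm thick, 14 mm high, above the gate's top, free end 255 mm from the hinge axis; 0.22 kg with knob; falls by its weight. Clears the striker above about 0.1; 0.15 to 0.19 is comfortable.
- latch_knob (a point): Centre of the red knob on the bar: upright cylinder 24 mm across, 32 mm high, underside 8 mm above the bar. Bar down: 203 mm above the table, 170 mm from the hinge axis (120 mm from the bar's pivot, 31 mm above the bar's mid-line). x square to the gate, y along the bar to the hinge. Best gripped across the gate (fingers closing along x) so that the bar can tilt between them.
- latch_post: Yellow latch post, fixed, 150 mm high, 34 mm wide, 235 mm from the hinge; axes as the bay's; origin at its foot, 5 mm above the table, on the gate line. On top sits the striker unit (striker block, catch gap, rubber buffer), bolted through slots: it stands up to 16 mm nearer or farther along x than this pose tells, by an amount that is not measured and must be felt (or seen).
- striker_nominal (a point): Where the middle of the striker block's top would be without the unmeasured shift of up to 16 mm either way along the post's x. Square steel block 36 mm along x, 14 mm wide; top 181 mm above the table, 16 mm above the underside of the lowered bar. Its far face (+x) holds the latched bar.
- buffer_nominal (a point): Middle of the black rubber buffer's face (looks to -x) without the same shift as the striker's. 10 mm wide, 163 to 225 mm above the table, face 6 mm behind the striker's far face. The 8 mm bar must push it in 2 to 3 mm to fit down behind the striker. Sprung 1.5 N/mm, solid at 4.5 mm: some 6 to 10 N at the knob; 8 N is right, 15 N too much.
- bracket_a_mid (a point): Bright welded T-bracket standing in the pen, 50 x 90 mm foot, 86 mm high, loose; the point is 43 mm up its middle. Leave alone.
- bracket_b_mid (a point): Dark T-bracket of the same size in the pen, loose; the point is 43 mm up its middle. Leave alone.
- tin_mid (a point): Tin with a green band standing outside the pen, 70 mm in diameter, 90 mm high, loose; the point is 45 mm up its middle. Leave alone.
- hammer_grip (a point): Hammer lying on the bench outside the pen, loose; the point is on its handle. Leave alone.

How it is judged:
By the outcome, as a careful person would: the job done as asked, in the order asked, and still so for the second after the job is handed in, with the robot touching nothing.
It also fails if it takes over 58 s, if anything falls off the work surface, if the arm or the gripper's body presses on something with over 40 N, if the wrist force passes 120 N, or if a joint passes its speed limit or range.

## Working session

There is one attempt and no reset: what is moved stays moved. The work goes in short steps, Python scripts to look and compute and a tool call to move; the robot and the scene stay as the last step left them, time stands still between calls to the robot, and variables do not carry over. Pictures are saved under pics/ and viewed, about 8 in all and at most 12, crops included, and the job is handed in when it is done.

Besides the shell and the picture viewer there is one more tool, called after "Emit:" in YAML: its name, and indented under it one key for each argument. send_rows: Moves the arm, as the interface text tells. Scaled input: -1 to 1 covers 0.6 m each way for a shift and 45 degrees each way for a turn. Its arguments: {"type":"object","properties":{"targets":{"type":"array"},"claw":{"type":"number"},"grip_force":{"type":"number"}},"required":["targets"]}

```bash
mkdir -p pics; ls; cat > h.py <<'E'
import numpy as np, cv2
from rig import monitor, eyes, order
def snap(n,f=None):
    s=eyes.snapshot(n)
    if f: cv2.imwrite('pics/'+f,s['frame'][:,:,::-1])
    return s
def proj(s,p):
    T=np.linalg.inv(np.array(s['cam_to_world'])); c=T[:3,:3]@np.array(p)+T[:3,3]
    a=c[:2]/c[2]; a=a*(1+s['k1']*(a@a)); return np.array([a[0]*s['fx']+s['cx'],a[1]*s['fy']+s['cy']])
def ray(s,uv):
    d=np.array([(uv[0]-s['cx'])/s['fx'],(uv[1]-s['cy'])/s['fy']]); a=d.copy()
    for _ in range(20): a=d/(1+s['k1']*(a@a))
    T=np.array(s['cam_to_world']); v=T[:3,:3]@np.array([a[0],a[1],1]); return T[:3,3],v/np.linalg.norm(v)
def atz(s,uv,z):
    o,v=ray(s,uv); return o+v*(z-o[2])/v[2]
def tri(s1,u1,s2,u2):
    o1,a=ray(s1,u1);o2,b=ray(s2,u2)
    t=np.linalg.lstsq(np.c_[a,-b],o2-o1,rcond=None)[0]
    p,q=o1+a*t[0],o2+b*t[1]; return (p+q)/2,np.linalg.norm(p-q)
E
cat > a.py <<'E'
from h import *
np.set_printoptions(precision=4,suppress=True)
st=monitor.observe(); print(st)
S={c:snap(c,c+'0.png') for c in('scene','top')}
cv2.imwrite('pics/both.png',np.vstack([S[c]['frame'][:,:,::-1] for c in S])[:, :])
for c in S: print(c,S[c]['fx'],S[c]['k1'],np.array(S[c]['cam_to_world'])[:3])
for l in ['bay','gate_hinge','latch_knob','latch_post','striker_nominal','buffer_nominal','bracket_a_mid','bracket_b_mid','tin_mid','hammer_grip','gate','latch']:
  for c in S:
    try: print(l,c,[(np.round(d['centre'],4),round(d['conf'],2)) for d in eyes.landmark_of(l,c)[:2]])
    except Exception as e: print(l,c,e)
E
python3 a.py
```

```text
pics
{'t': 0.0, 'q': array([ 1.0994,  0.3512,  1.6524,  0.    ,  1.1391, -0.0846]), 'qd': array([ 0.0006,  0.    , -0.001 , -0.0002, -0.0005,  0.0012]), 'effort': array([ -0.0004, -49.7328, -28.5256,   0.0698,   0.0257,  -0.0001]), 'ee_pos': array([0.2073, 0.5091, 0.2181]), 'orientation': array([-0.6935,  0.6943, -0.136 ,  0.1358]), 'force': array([-0.4409, -0.1615,  0.2495]), 'torque': array([-0.0209,  0.0205,  0.02  ]), 'gripper_width': 0.09338805888270016}
scene 473.34588647034155 -0.13589788735166716 [[-0.2602  0.7956 -0.5471  1.269 ]
 [ 0.9655  0.2199 -0.1395  0.2387]
 [ 0.0093 -0.5646 -0.8253  1.0428]]
top 411.85574876709796 0.00047652392235745817 [[ 0.0117 -0.998   0.0616  0.6193]
 [-0.9996 -0.0133 -0.026   0.0877]
 [ 0.0268 -0.0613 -0.9978  1.0024]]
bay scene [(array([ 0.6379,  0.0163, -0.0008]), 0.92)]
bay top [(array([ 0.6384,  0.0202, -0.0017]), 0.77)]
gate_hinge scene [(array([0.624 , 0.1335, 0.1692]), 0.83)]
gate_hinge top [(array([0.6264, 0.1354, 0.1722]), 0.75)]
latch_knob scene [(array([ 0.571 , -0.0262,  0.1987]), 0.77)]
latch_knob top [(array([ 0.5698, -0.0266,  0.2
[... 891 characters left out ...]
ay([ 0.7519, -0.2219,  0.0418]), 0.97)]
hammer_grip scene [(array([0.594 , 0.3593, 0.0106]), 0.59)]
hammer_grip top []
gate scene it knows: bay, bracket_a_mid, bracket_b_mid, buffer_nominal, gate_hinge, hammer_grip, latch_knob, latch_post, striker_nominal, tin_mid
gate top it knows: bay, bracket_a_mid, bracket_b_mid, buffer_nominal, gate_hinge, hammer_grip, latch_knob, latch_post, striker_nominal, tin_mid
latch scene it knows: bay, bracket_a_mid, bracket_b_mid, buffer_nominal, gate_hinge, hammer_grip, latch_knob, latch_post, striker_nominal, tin_mid
latch top it knows: bay, bracket_a_mid, bracket_b_mid, buffer_nominal, gate_hinge, hammer_grip, latch_knob, latch_post, striker_nominal, tin_mid
```

View pics/scene0.png

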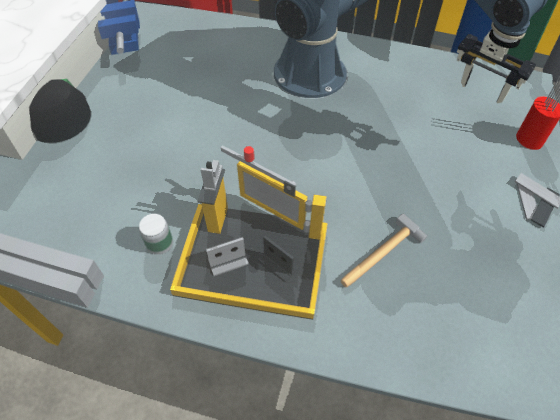

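View pics/top0.png

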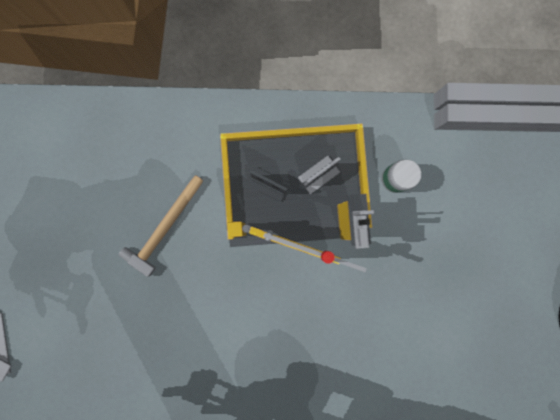

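The scene view shows the gate ajar with the knob at (249,154) and the striker at (212,170). In the top view the knob is at (328,257) and the striker unit at (362,228). Next I zoom in on the striker with the nominal outline drawn on it to get the shift.

```bash
cat > b.py <<'E'
from h import *
np.set_printoptions(precision=4,suppress=True)
H=np.array([.6252,.1345]); P=np.array([.6502,-.0972])
d=(P-H)/np.linalg.norm(P-H); y=-d; x=np.array([y[1],-y[0]])
# post 235 from hinge: spread the misfit
H0=(H+P)/2+y*.1175; P0=(H+P)/2-y*.1175
print('hinge',H0,'post',P0,'x',x,'yaw',np.arctan2(x[1],x[0]))
def W(a,b,z): return np.r_[P0+x*a+y*b,z]
ims=[]
for c,(u,v) in (('scene',(205,160)),('top',(355,225))):
    s=snap(c); k=8; u0,v0=u-25,v-35
    im=cv2.resize(s['frame'][v0:v0+70,u0:u0+50],None,fx=k,fy=k,interpolation=cv2.INTER_CUBIC)[:,:,::-1].copy()
    q=lambda p: tuple(int(t) for t in ((proj(s,p)-[u0,v0]+.5)*k))
    for a in(-40.5,-22.5,-4.5): # striker top lines, nominal
        cv2.line(im,q(W(a/1e3,-.007,.181)),q(W(a/1e3,.007,.181)),(0,0,255),1)
    for e in(-.007,.007): cv2.line(im,q(W(-.0405,e,.181)),q(W(-.0045,e,.181)),(0,0,255),1)
    cv2.line(im,q(W(.0015,-.005,.225)),q(W(.0015,.005,.225)),(0,255,0),1)
    cv2.line(im,q(W(.0015,-.005,.181)),q(W(.0015,.005,.181)),(0,255,0),1)
    for e in(-.017,.017):cv2.line(im,q(W(-.02,e,.155)),q(W(.02,e,.155)),(255,0,0),1)
    ims.append(im)
cv2.imwrite('pics/crop1.png',np.hstack(ims))
E
python3 b.py
```

```text
hinge [0.6251 0.1355] post [ 0.6503 -0.0982] x [0.9942 0.1073] yaw 0.10748232779944605
```

View pics/crop1.png

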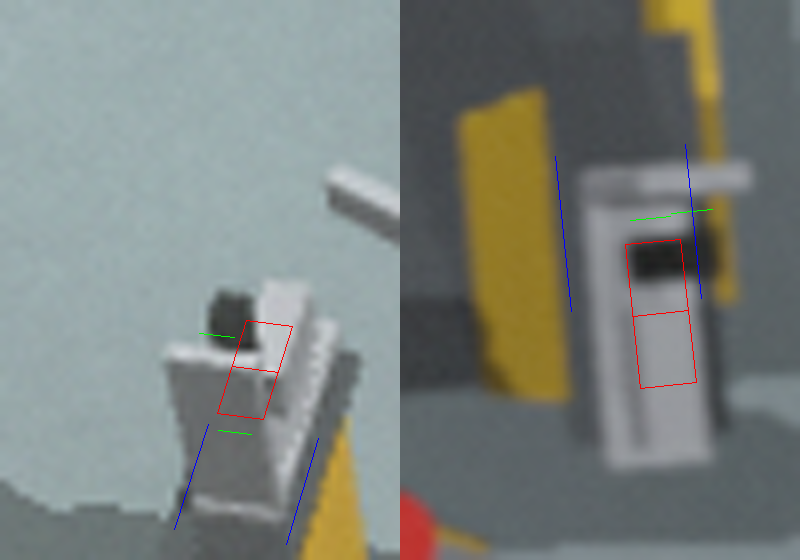

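Both crops agree. Relative to the nominal red outline, the black buffer and the striker sit about 15 mm toward the robot (bay -x). The buffer face shows at crop y≈278 against a nominal 215 in the top view. Next I triangulate the knob precisely and plan the approach.

```bash
cat > plan.py <<'E'
from h import *
from scipy.spatial.transform import Rotation as R
np.set_printoptions(precision=4,suppress=True)
H0=np.array([.6251,.1355]); YAW=.1075
def tool(yaw,sgn=None,st=None):
    y=np.array([0,0,-1.]); z=np.array([np.cos(yaw),np.sin(yaw),0])
    if sgn: z=z*sgn
    return np.c_[np.cross(y,z),y,z]
def cur():
    st=monitor.observe(); w,a,b,c=st['orientation']; return st,R.from_quat([a,b,c,w])
def row(pos,yaw,sgn,c=None):
    st,r=c or cur()
    s=r.inv().apply(np.array(pos)-st['ee_pos'])/.6
    t=(r.inv()*R.from_matrix(tool(yaw,sgn))).as_rotvec()/(np.pi/4)
    return s.round(4).tolist(),t.round(3).tolist()
def knob(th,a,H=H0):
    "knob centre for gate angle, latch angle"
    psi=YAW-th; d=np.array([np.sin(psi),-np.cos(psi)])
    L=.05+.12*np.cos(a)-.031*np.sin(a); z=.172+.12*np.sin(a)+.031*np.cos(a)
    return np.r_[H+d*L,z],psi
E
cat > c.py <<'E'
from plan import *
U={}
S={}
for c in('scene','top'):
    s=S[c]=snap(c); f=s['frame'].astype(int); m=((f[...,0]>130)&(f[...,1]<70)&(f[...,2]<70)).astype(np.uint8)
    n,l,stt,ce=cv2.connectedComponentsWithStats(m)
    e=proj(s,[.5705,-.0264,.203])
    j=min(range(1,n),key=lambda i:np.hypot(*(ce[i]-e)) if stt[i,4]>20 else 1e9)
    U[c]=ce[j]; print(c,ce[j],stt[j],'expected',e, eyes.search_frame('latch_knob',c)[:1])
print(tri(S['scene'],U['scene'],S['top'],U['top']))
k=tri(S['scene'],U['scene'],S['top'],U['top'])[0]
v=k[:2]-H0; print('len',np.linalg.norm(v),'th',YAW-np.arctan2(v[0],-v[1]))
st,r=cur(); print(r.as_matrix())
for sg in(1,-1): print(sg,row([.5705,-.0264,.30],YAW-.437,sg))
E
python3 c.py
```

```text
scene [249.4038 156.5385] [246 152   7  10  52] expected [248.3141 153.0252] [{'centre': [0.5767, -0.0179, 0.1742], 'conf': 0.61}]
top [327.3182 256.4909] [322 251  12  12 110] expected [326.6038 257.8511] [{'centre': [0.5805, -0.0168, 0.1764], 'conf': 0.7}]
(array([ 0.572 , -0.0266,  0.1925]), np.float64(0.005438693831321063))
len 0.1705813072350273 th 0.42416504158029983
[[ 0.9261 -0.      0.3772]
 [-0.3772  0.      0.9261]
 [-0.     -1.      0.    ]]
1 ([0.8972, -0.1356, -0.5988], [-0.0, 1.927, -0.0])
-1 ([0.8972, -0.1356, -0.5988], [-0.0, -2.073, 0.0])
```

Emit:
send_rows:
  targets:
    - [[0.45, -0.14, -0.3], [0, 0.96, 0]]
    - [[0.45, -0.14, -0.3], [0, 0.96, 0]]
    - [[0.45, -0.14, -0.3], [0, 0.96, 0]]
    - [[0.45, -0.14, -0.3], [0, 0.96, 0]]
    - [[0.45, -0.14, -0.3], [0, 0.96, 0]]
    - [[0.45, -0.14, -0.3], [0, 0.96, 0]]
    - [[0.45, -0.14, -0.3], [0, 0.96, 0]]
    - [[0.45, -0.14, -0.3], [0, 0.96, 0]]
    - [[0.45, -0.14, -0.3], [0, 0.96, 0]]
    - [[0.45, -0.14, -0.3], [0, 0.96, 0]]
  claw: 1
  grip_force: 10

```text
t: 2.23
ee_pos: [0.3907, 0.2394, 0.3032]
orientation: [0.595, -0.594, 0.383, -0.383]
force: [0.1, 0.6, -0.0]
gripper_width: 0.093
```

```bash
python3 -c "
from plan import *
print(cur()[0]); print(row([.571,-.0265,.30],YAW-.432,1))"
```

```text
{'t': 2.2333, 'q': array([ 0.4482,  0.0969,  1.7609, -0.    ,  1.2825,  0.0219]), 'qd': array([ 0.066 ,  0.0122,  0.0202,  0.0078, -0.0061,  0.0294]), 'effort': array([ -2.7892, -37.3189, -31.4526,  -0.1171,   0.0973,  -0.4415]), 'ee_pos': array([0.3907, 0.2394, 0.3032]), 'orientation': array([ 0.5948, -0.5941,  0.3827, -0.3832]), 'force': array([ 0.144 ,  0.6075, -0.01  ]), 'torque': array([-0.0565,  0.0724, -0.0203]), 'gripper_width': 0.09299828549865291}
([0.5278, 0.0054, 0.0903], [-0.002, 0.956, -0.001])
```

Emit:
send_rows:
  targets:
    - [[0.528, 0.005, 0.09], [0, 0.956, 0]]
    - [[0.528, 0.005, 0.09], [0, 0.956, 0]]
    - [[0.528, 0.005, 0.09], [0, 0.956, 0]]
    - [[0.528, 0.005, 0.09], [0, 0.956, 0]]
    - [[0.528, 0.005, 0.09], [0, 0.956, 0]]
    - [[0.528, 0.005, 0.09], [0, 0.956, 0]]
    - [[0.528, 0.005, 0.09], [0, 0.956, 0]]
    - [[0.528, 0.005, 0.09], [0, 0.956, 0]]
    - [[0.528, 0.005, 0.09], [0, 0.956, 0]]
    - [[0.528, 0.005, 0.09], [0, 0.956, 0]]

```text
t: 3.07
ee_pos: [0.571, -0.0263, 0.2991]
orientation: [0.412, -0.412, 0.575, -0.574]
force: [-0.8, -0.4, -0.4]
gripper_width: 0.0928
```

```bash
python3 -c "
from plan import *
print(cur()[0]['q']); print(row([.571,-.0265,.186],YAW-.432,1))"
```

```text
[-0.128   0.3227  1.4894  0.001   1.3302  0.197 ]
([0.0005, 0.1885, 0.0003], [0.001, -0.001, -0.001])
```

Emit:
send_rows:
  targets:
    - [[0, 0.05, 0], [0, 0, 0]]
    - [[0, 0.1, 0], [0, 0, 0]]
    - [[0, 0.15, 0], [0, 0, 0]]
    - [[0, 0.175, 0], [0, 0, 0]]
    - [[0, 0.188, 0], [0, 0, 0]]
    - [[0, 0.188, 0], [0, 0, 0]]
    - [[0, 0.188, 0], [0, 0, 0]]

```text
t: 3.65
ee_pos: [0.5711, -0.0251, 0.1871]
orientation: [0.413, -0.413, 0.574, -0.574]
force: [-0.1, -0.1, 0.3]
gripper_width: 0.0932
```

```bash
cat > d.py <<'E'
from plan import *
import sys
f=sys.argv[1]; ims=[]
for c,p in (('scene',(235,150)),('top',(340,240))):
    s=snap(c); u,v=p; ims.append(cv2.resize(s['frame'][v-50:v+50,u-50:u+50],(400,400),interpolation=cv2.INTER_CUBIC)[:,:,::-1])
cv2.imwrite('pics/'+f,np.hstack(ims))
st=cur()[0]; print(st['t'],st['ee_pos'],st['force'],st['torque'],st['gripper_width'])
E
python3 d.py d1.png
```

```text
3.75 [ 0.5716 -0.0257  0.1878] [-0.2225  1.2038 -0.1033] [-0.093   0.0958 -0.0014] 0.09291913306473244
```

View pics/d1.png

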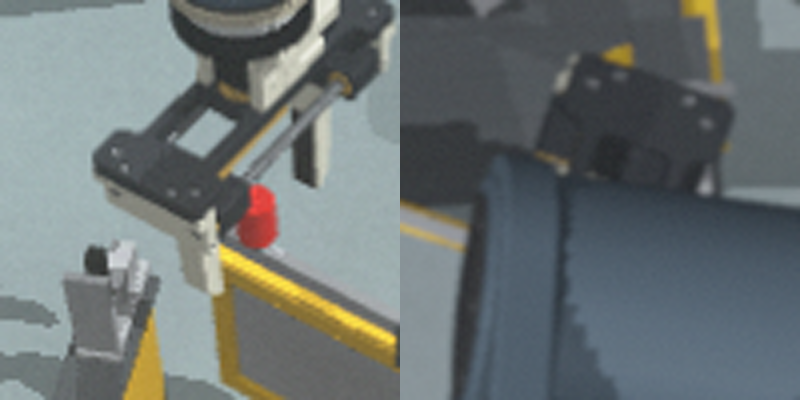

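The view shows the fingers straddling the knob: tips near (205,290) and (315,185) in the crop, with the knob's foot midway at (258,243). I'll close gently.

Emit:
send_rows:
  targets:
    - [[0, 0, 0], [0, 0, 0]]
    - [[0, 0, 0], [0, 0, 0]]
    - [[0, 0, 0], [0, 0, 0]]
    - [[0, 0, 0], [0, 0, 0]]
    - [[0, 0, 0], [0, 0, 0]]
    - [[0, 0, 0], [0, 0, 0]]
    - [[0, 0, 0], [0, 0, 0]]
    - [[0, 0, 0], [0, 0, 0]]
    - [[0, 0, 0], [0, 0, 0]]
    - [[0, 0, 0], [0, 0, 0]]
  claw: 0
  grip_force: 15

```text
t: 4.58
ee_pos: [0.5716, -0.0257, 0.1878]
orientation: [-0.413, 0.412, -0.574, 0.574]
force: [-0.0, 0.2, -0.5]
gripper_width: 0.0312
```

```bash
python3 -c "
from plan import *
st=cur()[0];print(st)
v=st['ee_pos'][:2]-H0; th=YAW-np.arctan2(v[0],-v[1]); print(np.linalg.norm(v),th)
c=cur(); k0,_=knob(th,0)
for a in(.04,.08,.12,.16): k,p=knob(th,a); print(a,row(st['ee_pos']+k-k0,p,1,c))"
```

```text
{'t': 4.5833, 'q': array([-0.1268,  0.4228,  1.6266,  0.0012,  1.0907,  0.1972]), 'qd': array([-0.0015, -0.0011, -0.0003, -0.0013, -0.0007,  0.0017]), 'effort': array([ -0.0045, -53.0599, -27.7677,   0.074 ,  -0.0046,   0.0003]), 'ee_pos': array([ 0.5716, -0.0257,  0.1878]), 'orientation': array([-0.4133,  0.412 , -0.5741,  0.5743]), 'force': array([-0.0463,  0.2259, -0.5237]), 'torque': array([-0.0693,  0.0627, -0.0348]), 'gripper_width': 0.031238142344418154}
0.1698364064274439 0.42813224709015774
0.04 ([-0.0022, -0.008, 0.0], [-0.002, -0.005, -0.002])
0.08 ([-0.0048, -0.0158, 0.0], [-0.002, -0.005, -0.002])
0.12 ([-0.0077, -0.0236, -0.0], [-0.002, -0.005, -0.002])
0.16 ([-0.0108, -0.0312, -0.0], [-0.002, -0.005, -0.002])
```

Emit:
send_rows:
  targets:
    - [[0, 0, 0], [0, 0, 0]]
    - [[0, 0, 0], [0, 0, 0]]
    - [[0, 0, 0], [0, 0, 0]]
    - [[0, 0, 0], [0, 0, 0]]
  grip_force: 20

```text
t: 4.92
ee_pos: [0.5716, -0.0257, 0.1878]
orientation: [-0.413, 0.412, -0.574, 0.574]
force: [0.5, -1.1, -0.4]
gripper_width: 0.0238
```

```bash
cat > e.py <<'E'
from plan import *
import sys
st=cur()[0]; c=cur()
print(st['t'],st['ee_pos'],'F',st['force'],'T',st['torque'],st['gripper_width'])
v=st['ee_pos'][:2]-H0; th=YAW-np.arctan2(v[0],-v[1]); print('r',np.linalg.norm(v),'th',th,'yaw th',YAW-np.arctan2(c[1].as_matrix()[1,2],c[1].as_matrix()[0,2]))
E
python3 e.py
```

```text
4.9167 [ 0.5716 -0.0257  0.1878] F [ 0.5415 -1.0633 -0.4039] T [-0.1748 -0.0234 -0.0465] 0.023847306152288507
r 0.16987246525699523 th 0.42785462945330555 yaw th 0.4320395597335043
```

Emit:
send_rows:
  targets:
    - [[-0.001, -0.004, 0], [0, 0, 0]]
    - [[-0.002, -0.008, 0], [0, 0, 0]]
    - [[-0.0035, -0.012, 0], [0, 0, 0]]
    - [[-0.005, -0.016, 0], [0, 0, 0]]
    - [[-0.006, -0.02, 0], [0, 0, 0]]
    - [[-0.008, -0.024, 0], [0, 0, 0]]
    - [[-0.009, -0.028, 0], [0, 0, 0]]
    - [[-0.011, -0.032, 0], [0, 0, 0]]
    - [[-0.0115, -0.033, 0], [0, 0, 0]]
    - [[-0.0115, -0.033, 0], [0, 0, 0]]

```text
t: 5.75
ee_pos: [0.5738, -0.0191, 0.2077]
orientation: [-0.413, 0.412, -0.574, 0.574]
force: [-0.1, 2.1, -4.4]
gripper_width: 0.0238
```

```bash
python3 d.py d2.png; python3 e.py
```

```text
5.85 [ 0.5737 -0.0192  0.2076] [-1.1878  1.5699 -4.4636] [0.1983 0.2396 0.0251] 0.0235495454986061
5.85 [ 0.5737 -0.0192  0.2076] F [-1.1878  1.5699 -4.4636] T [0.1983 0.2396 0.0251] 0.0235495454986061
r 0.16295897919950164 th 0.4280874267910906 yaw th 0.43210893091146446
```

View pics/d2.png

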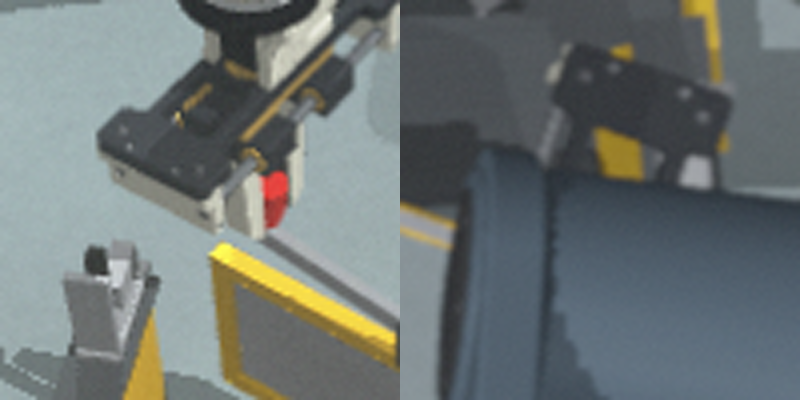

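The crop shows the bar lifted clear of the gate's top edge, with the knob held. Now I plan the swing arc.

```bash
cat > arc.py <<'E'
from plan import *
import sys
# arc about the hinge: arg list of gate-angle steps (positive=shutting) from the present pose
c=cur(); p=c[0]['ee_pos']; m=c[1].as_matrix(); y0=np.arctan2(m[1,2],m[0,2])
for d in map(float,sys.argv[1:]):
    q=np.array([[np.cos(d),-np.sin(d)],[np.sin(d),np.cos(d)]])@(p[:2]-H0)+H0
    s,t=row(np.r_[q,p[2]],y0+d,1,c); print(d,[round(v,4) for v in s],t)
E
python3 arc.py .03 .06 .09 .12 .15 .18 .21 .24 .27 .29
```

```text
0.03 [-0.0002, 0.0, 0.0081] [-0.002, -0.038, -0.002]
0.06 [-0.0006, 0.0, 0.0163] [-0.002, -0.076, -0.002]
0.09 [-0.0012, 0.0, 0.0244] [-0.002, -0.115, -0.002]
0.12 [-0.0021, 0.0, 0.0325] [-0.002, -0.153, -0.002]
0.15 [-0.0032, 0.0001, 0.0406] [-0.002, -0.191, -0.002]
0.18 [-0.0046, 0.0001, 0.0486] [-0.002, -0.229, -0.002]
0.21 [-0.0062, 0.0001, 0.0566] [-0.002, -0.267, -0.002]
0.24 [-0.008, 0.0001, 0.0645] [-0.002, -0.306, -0.002]
0.27 [-0.0101, 0.0001, 0.0724] [-0.002, -0.344, -0.002]
0.29 [-0.0117, 0.0001, 0.0776] [-0.002, -0.369, -0.002]
```

Emit:
send_rows:
  targets:
    - [[0, 0, 0.008], [0, -0.038, 0]]
    - [[-0.0005, 0, 0.0163], [0, -0.076, 0]]
    - [[-0.001, 0, 0.0244], [0, -0.115, 0]]
    - [[-0.002, 0, 0.0325], [0, -0.153, 0]]
    - [[-0.003, 0, 0.0406], [0, -0.191, 0]]
    - [[-0.0045, 0, 0.0486], [0, -0.229, 0]]
    - [[-0.006, 0, 0.0566], [0, -0.267, 0]]
    - [[-0.008, 0, 0.0645], [0, -0.306, 0]]
    - [[-0.008, 0, 0.0645], [0, -0.306, 0]]

```text
t: 6.6
ee_pos: [0.6126, -0.0274, 0.2076]
orientation: [-0.479, 0.478, -0.52, 0.521]
force: [0.9, -0.6, -2.3]
gripper_width: 0.0234
```

```bash
python3 e.py; cat > f.py <<'E'
from plan import *
import sys
s=snap('scene'); u0,v0=170,110
im=cv2.resize(s['frame'][v0:v0+100,u0:u0+130],None,fx=6,fy=6,interpolation=cv2.INTER_CUBIC)[:,:,::-1]
cv2.imwrite('pics/'+sys.argv[1],im)
E
python3 f.py f1.png; python3 arc.py .02 .03 .04 .05
```

```text
6.6 [ 0.6126 -0.0274  0.2076] F [ 0.8659 -0.5695 -2.3343] T [-0.3449  0.1147  0.0068] 0.023354775042388976
r 0.1633797605206589 th 0.18394808541746815 yaw th 0.1905825602123118
0.02 [-0.0001, 0.0, 0.0054] [-0.003, -0.025, -0.001]
0.03 [-0.0002, 0.0, 0.0082] [-0.003, -0.038, -0.001]
0.04 [-0.0003, 0.0, 0.0109] [-0.003, -0.051, -0.001]
0.05 [-0.0004, 0.0, 0.0136] [-0.003, -0.064, -0.001]
```

View pics/f1.png

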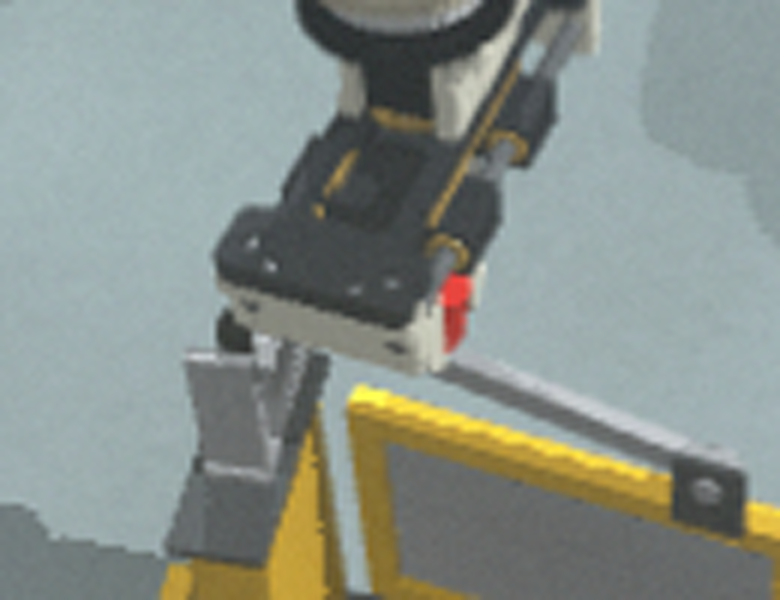

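The crop shows the raised bar approaching above the striker unit, with the buffer still clear behind it. I carry on to just short of the expected contact.

Emit:
send_rows:
  targets:
    - [[0, 0, 0.004], [0, -0.018, 0]]
    - [[0, 0, 0.008], [0, -0.038, 0]]
    - [[0, 0, 0.011], [0, -0.051, 0]]
    - [[-0.0005, 0, 0.0136], [0, -0.064, 0]]
    - [[-0.0005, 0, 0.016], [0, -0.076, 0]]
    - [[-0.0007, 0, 0.018], [0, -0.086, 0]]
    - [[-0.0007, 0, 0.018], [0, -0.086, 0]]
    - [[-0.0007, 0, 0.018], [0, -0.086, 0]]

```text
t: 7.32
ee_pos: [0.6233, -0.028, 0.2077]
orientation: [-0.496, 0.495, -0.504, 0.505]
force: [1.6, -1.9, -4.2]
gripper_width: 0.0239
```

```bash
python3 e.py;python3 arc.py .01 .02 .03 .04 .05
```

```text
7.3167 [ 0.6233 -0.028   0.2077] F [ 1.5751 -1.8933 -4.1723] T [-0.35    0.1346 -0.0818] 0.023941254135608516
r 0.16346228191634796 th 0.11836336567837354 yaw th 0.1248543422883601
0.01 [-0.0, 0.0, 0.0027] [-0.004, -0.013, -0.0]
0.02 [-0.0001, 0.0, 0.0054] [-0.004, -0.025, -0.0]
0.03 [-0.0002, 0.0, 0.0082] [-0.004, -0.038, -0.0]
0.04 [-0.0003, 0.0, 0.0109] [-0.004, -0.051, -0.0]
0.05 [-0.0004, 0.0, 0.0136] [-0.004, -0.064, -0.0]
```

```bash
cat > g.py <<'E'
from plan import *
import sys
F=[];T=[]
for i in range(int(sys.argv[1])):
    eyes.snapshot('top'); st=monitor.observe(); F.append(st['force']);T.append(st['torque'])
x=np.array([np.cos(YAW-.08),np.sin(YAW-.08),0])
print(st['t'],st['ee_pos'],'F',np.mean(F,0),'sd',np.std(F,0),'T',np.mean(T,0)); print('along gate x',np.array(F)@x, np.mean(np.array(F)@x))
v=st['ee_pos'][:2]-H0; print('th',YAW-np.arctan2(v[0],-v[1]),'r',np.linalg.norm(v))
E
python3 g.py 6
```

```text
7.6167 [ 0.6232 -0.0279  0.2077] F [ 1.0581 -0.3203 -3.255 ] sd [0.4533 0.5625 0.2989] T [-0.37    0.0724  0.032 ]
along gate x [0.8944 1.4179 1.1678 0.9761 0.2266 1.6105] 1.0488794741469236
th 0.11942408296053128 r 0.1634195991119471
```

Emit:
send_rows:
  targets:
    - [[0, 0, 0.0015], [0, -0.006, 0]]
    - [[0, 0, 0.003], [0, -0.013, 0]]
    - [[0, 0, 0.0045], [0, -0.019, 0]]
    - [[0, 0, 0.006], [0, -0.026, 0]]
    - [[0, 0, 0.006], [0, -0.026, 0]]

```text
t: 8.03
ee_pos: [0.6269, -0.028, 0.2077]
orientation: [0.502, -0.5, 0.499, -0.5]
force: [0.1, -1.7, -3.2]
gripper_width: 0.0236
```

```bash
python3 g.py 5
```

```text
8.2833 [ 0.6269 -0.028   0.2078] F [ 0.3311 -0.6996 -3.1874] sd [0.5138 0.3446 0.1687] T [-0.3783  0.1882  0.0294]
along gate x [ 0.3381  0.698  -0.2171  1.0268 -0.2874] 0.31169333595026655
th 0.09659946773586761 r 0.1634826712852381
```

Emit:
send_rows:
  targets:
    - [[0, 0, 0.001], [0, -0.005, 0]]
    - [[0, 0, 0.002], [0, -0.01, 0]]
    - [[0, 0, 0.003], [0, -0.014, 0]]
    - [[0, 0, 0.0035], [0, -0.016, 0]]
    - [[0, 0, 0.0035], [0, -0.016, 0]]

```text
t: 8.7
ee_pos: [0.629, -0.028, 0.2077]
orientation: [0.505, -0.503, 0.495, -0.497]
force: [-0.2, -0.1, -3.3]
gripper_width: 0.0237
```

```bash
python3 g.py 5
```

```text
8.95 [ 0.629  -0.0279  0.2077] F [-0.5276 -0.7534 -2.9258] sd [0.7718 0.4452 0.5861] T [-0.3935  0.3352  0.066 ]
along gate x [-1.8986 -0.5546  0.3563  0.0399 -0.6838] -0.5481551553241595
th 0.08381953667474795 r 0.16347895407011886
```

Emit:
send_rows:
  targets:
    - [[0, 0, 0.0007], [0, -0.003, 0]]
    - [[0, 0, 0.0014], [0, -0.006, 0]]
    - [[0, 0, 0.002], [0, -0.009, 0]]
    - [[0, 0, 0.0025], [0, -0.012, 0]]
    - [[0, 0, 0.0025], [0, -0.012, 0]]

```text
t: 9.37
ee_pos: [0.6305, -0.0279, 0.2078]
orientation: [0.507, -0.505, 0.493, -0.494]
force: [-1.0, -0.2, -2.5]
gripper_width: 0.0235
```

```bash
python3 g.py 5
```

```text
9.6167 [ 0.6305 -0.0279  0.2078] F [-0.6236 -1.0369 -2.9984] sd [0.4138 0.3428 0.6321] T [-0.4164  0.392   0.0574]
along gate x [-1.1903 -1.056  -0.3552 -0.5358 -0.1222] -0.6519069197641905
th 0.07442322688311331 r 0.16350755852668514
```

Emit:
send_rows:
  targets:
    - [[0, 0, 0.0007], [0, -0.003, 0]]
    - [[0, 0, 0.0014], [0, -0.006, 0]]
    - [[0, 0, 0.002], [0, -0.009, 0]]
    - [[0, 0, 0.0025], [0, -0.012, 0]]
    - [[0, 0, 0.0025], [0, -0.012, 0]]

```text
t: 10.03
ee_pos: [0.6318, -0.0279, 0.2077]
orientation: [0.509, -0.508, 0.491, -0.492]
force: [-4.4, -0.7, -1.3]
gripper_width: 0.0237
```

```bash
python3 g.py 5
```

```text
10.2833 [ 0.6318 -0.0279  0.2077] F [-5.4023 -0.8793 -1.7633] sd [0.5971 0.4632 0.5311] T [-0.429   1.0612  0.0562]
along gate x [-5.3768 -4.6265 -6.322  -4.9734 -5.8237] -5.424465047970365
th 0.06643365601091081 r 0.16353872089934804
```

Contact with the buffer is at about th 0.074, as the pictures predicted, and the push now reads 5.4 N. A little more brings it to about 8 N.

Emit:
send_rows:
  targets:
    - [[0, 0, 0.0005], [0, -0.002, 0]]
    - [[0, 0, 0.001], [0, -0.004, 0]]
    - [[0, 0, 0.0014], [0, -0.006, 0]]
    - [[0, 0, 0.0014], [0, -0.006, 0]]

```text
t: 10.62
ee_pos: [0.6323, -0.0279, 0.2077]
orientation: [0.51, -0.509, 0.49, -0.49]
force: [-5.2, -1.0, -0.8]
gripper_width: 0.0235
```

```bash
python3 g.py 5; python3 - <<'E'
from plan import *
c=cur();p=c[0]['ee_pos']; m=c[1].as_matrix(); y0=np.arctan2(m[1,2],m[0,2])
k0,psi=knob(.06,.165)
for a in(.145,.125,.105,.085,.065,.045,.025,.005): k,_=knob(.06,a); print(a,row(p+k-k0,y0,1,c))
E
```

```text
10.8667 [ 0.6323 -0.0279  0.2077] F [-5.8376 -0.86   -1.4889] sd [0.4516 0.4768 0.5147] T [-0.4354  1.1172 -0.0072]
along gate x [-5.7516 -6.7137 -5.5049 -5.4468 -5.8783] -5.8590582341117505
th 0.06331371194748352 r 0.16354687580302318
0.145 ([0.0016, 0.0038, 0.0], [-0.002, 0.0, -0.0])
0.125 ([0.0032, 0.0076, 0.0], [-0.002, 0.0, -0.0])
0.105 ([0.0047, 0.0115, 0.0], [-0.002, 0.0, -0.0])
0.085 ([0.0061, 0.0154, 0.0], [-0.002, 0.0, -0.0])
0.065 ([0.0074, 0.0193, 0.0], [-0.002, 0.0, -0.0])
0.045 ([0.0087, 0.0232, 0.0], [-0.002, 0.0, -0.0])
0.025 ([0.0099, 0.0272, 0.0], [-0.002, 0.0, -0.0])
0.005 ([0.0109, 0.0311, 0.0], [-0.002, 0.0, -0.0])
```

Emit:
send_rows:
  targets:
    - [[0, 0, 0.0005], [0, -0.002, 0]]
    - [[0, 0, 0.001], [0, -0.004, 0]]
    - [[0, 0, 0.0015], [0, -0.006, 0]]
    - [[0, 0, 0.0015], [0, -0.006, 0]]

```text
t: 11.2
ee_pos: [0.6328, -0.0279, 0.2077]
orientation: [0.511, -0.511, 0.489, -0.489]
force: [-6.2, -0.8, -0.8]
gripper_width: 0.0234
```

```bash
python3 g.py 5
```

```text
11.45 [ 0.6328 -0.0279  0.2077] F [-6.7532 -1.2995 -0.5402] sd [0.3936 0.262  0.5966] T [-0.4397  1.2232 -0.0247]
along gate x [-6.2167 -6.7023 -6.646  -6.9608 -7.4061] -6.786368234179736
th 0.06040613986147572 r 0.16356008227155322
```

Emit:
send_rows:
  targets:
    - [[0, 0, 0.0005], [0, -0.002, 0]]
    - [[0, 0, 0.001], [0, -0.004, 0]]
    - [[0, 0, 0.0018], [0, -0.006, 0]]
    - [[0, 0, 0.0018], [0, -0.006, 0]]

```text
t: 11.78
ee_pos: [0.6333, -0.0278, 0.2077]
orientation: [-0.512, 0.512, -0.488, 0.488]
force: [-8.7, -1.4, -0.2]
gripper_width: 0.0234
```

```bash
python3 g.py 5; python3 f.py f2.png
```

```text
12.0333 [ 0.6333 -0.0278  0.2077] F [-7.7331 -1.2864 -0.6835] sd [0.4321 0.3476 0.8896] T [-0.4466  1.3714 -0.0546]
along gate x [-8.1572 -7.7678 -7.7524 -8.1739 -6.9762] -7.765525136733953
th 0.057253156497878654 r 0.16354954106619446
```

View pics/f2.png

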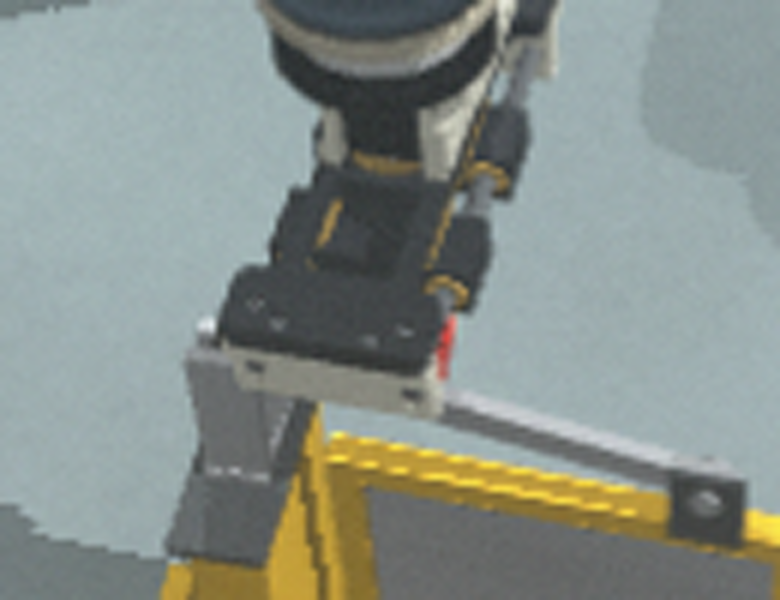

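The view shows the raised bar's end over the catch, hidden behind the gripper. The push is 7.8 N, so I start lowering and check partway, just below striker-top level.

Emit:
send_rows:
  targets:
    - [[0.001, 0.0025, 0], [0, 0, 0]]
    - [[0.002, 0.005, 0], [0, 0, 0]]
    - [[0.003, 0.0075, 0], [0, 0, 0]]
    - [[0.004, 0.01, 0], [0, 0, 0]]
    - [[0.005, 0.0125, 0], [0, 0, 0]]
    - [[0.006, 0.015, 0], [0, 0, 0]]
    - [[0.0067, 0.0173, 0], [0, 0, 0]]
    - [[0.0067, 0.0173, 0], [0, 0, 0]]

```text
t: 12.75
ee_pos: [0.6334, -0.0319, 0.1981]
orientation: [-0.512, 0.512, -0.488, 0.488]
force: [-7.8, -1.3, 4.8]
gripper_width: 0.0236
```

```bash
python3 g.py 4
```

```text
12.95 [ 0.6334 -0.0319  0.1981] F [-7.9945 -1.777   4.2811] sd [0.4779 0.3529 0.4787] T [-0.1102  1.3861  0.0278]
along gate x [-7.4249 -7.9522 -8.7886 -7.9958] -8.04037240476055
th 0.057975956068354435 r 0.16757773661990988
```

Emit:
send_rows:
  targets:
    - [[0.0003, 0.0007, 0], [0, 0, 0]]
    - [[0.0006, 0.0014, 0], [0, 0, 0]]
    - [[0.0009, 0.002, 0], [0, 0, 0]]
    - [[0.0009, 0.002, 0], [0, 0, 0]]

```text
t: 13.28
ee_pos: [0.6333, -0.0321, 0.1978]
orientation: [0.512, -0.512, 0.488, -0.487]
force: [-8.4, 0.8, 4.2]
gripper_width: 0.0238
```

```bash
python3 g.py 4
```

```text
13.4833 [ 0.6333 -0.0321  0.1978] F [-8.4205  0.5446  5.1753] sd [0.2996 0.8339 0.2781] T [0.304  1.4452 0.0045]
along gate x [-8.3428 -8.1767 -8.19   -8.9   ] -8.402367707550965
th 0.058858538195775405 r 0.16775483691023105
```

```bash
python3 - <<'E'
from plan import *
s=snap('scene'); u0,v0=185,145; k=12
im=cv2.resize(s['frame'][v0:v0+50,u0:u0+62],None,fx=k,fy=k,interpolation=cv2.INTER_CUBIC)[:,:,::-1].copy()
x=np.array([.9942,.1073]); P0=np.array([.6503,-.0982])
# predicted bar end (255 from hinge), top and bottom edge, for latch angles a, gate .058
for a,col in((.165,(255,0,0)),(.085,(0,0,255)),(0,(0,255,0))):
    psi=YAW-.058; d=np.array([np.sin(psi),-np.cos(psi)]); n=np.array([np.cos(psi),np.sin(psi)])
    pts=[]
    for h in(-.007,.007):
        for e in ((-.004,.004) if h<0 else (.004,-.004)):
            L=.05+.205*np.cos(a)-h*np.sin(a); z=.172+.205*np.sin(a)+h*np.cos(a)
            pts.append((proj(s,np.r_[H0+d*L+n*e,z])-[u0,v0]+.5)*k)
    cv2.polylines(im,[np.int32(pts)],True,col,1)
cv2.imwrite('pics/z1.png',im)
E
```

```text
(no output)
```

View pics/z1.png

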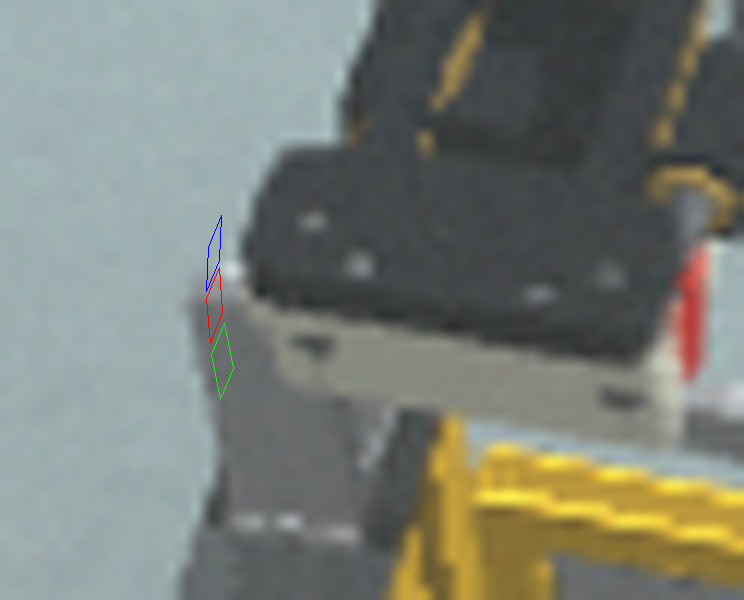

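The bar end shows at about (230,270), partly behind the plate, at a latch angle near 0.09. I can't tell striker-top contact from rubber friction, so I raise the bar a little, push to about 9 N, and lower again.

Emit:
send_rows:
  targets:
    - [[-0.0008, -0.002, 0], [0, 0, 0]]
    - [[-0.0016, -0.004, 0], [0, 0, 0]]
    - [[-0.0024, -0.006, 0], [0, 0, 0]]
    - [[-0.0024, -0.006, 0.0005], [0, 0, 0]]
    - [[-0.0024, -0.006, 0.001], [0, 0, 0]]
    - [[-0.0024, -0.006, 0.0015], [0, 0, 0]]
    - [[-0.0024, -0.006, 0.0015], [0, 0, 0]]

```text
t: 14.12
ee_pos: [0.6332, -0.0309, 0.2008]
orientation: [-0.511, 0.512, -0.489, 0.487]
force: [-8.4, -3.5, -3.3]
gripper_width: 0.0239
```

```bash
python3 g.py 4
```

```text
14.3167 [ 0.6332 -0.0309  0.2008] F [-8.3767 -2.7341 -3.8724] sd [0.3847 0.4241 0.2109] T [-0.762  1.312  0.078]
along gate x [-8.445  -7.8326 -8.8409 -8.6763] -8.448727503379073
th 0.05884071891622517 r 0.1665501378425784
```

Emit:
send_rows:
  targets:
    - [[0, 0, 0.0007], [0, -0.003, 0]]
    - [[0, 0, 0.0014], [0, -0.005, 0]]
    - [[0, 0, 0.002], [0, -0.006, 0]]
    - [[0, 0, 0.002], [0, -0.006, 0]]

```text
t: 14.65
ee_pos: [0.6337, -0.0309, 0.2007]
orientation: [-0.512, 0.514, -0.488, 0.485]
force: [-9.3, -1.9, 0.1]
gripper_width: 0.0239
```

```bash
python3 g.py 4
```

```text
14.85 [ 0.6337 -0.0309  0.2007] F [-8.9778 -1.0344 -0.295 ] sd [0.4533 0.2843 0.5039] T [-0.5274  1.3748  0.0512]
along gate x [-9.2285 -8.2314 -9.3542 -9.1972] -9.002815508189634
th 0.05601248871090066 r 0.16659077024373853
```

Emit:
send_rows:
  targets:
    - [[0.001, 0.002, 0], [0, 0, 0]]
    - [[0.0017, 0.004, 0], [0, 0, 0]]
    - [[0.0025, 0.006, 0], [0, 0, 0]]
    - [[0.0032, 0.008, 0], [0, 0, 0]]
    - [[0.0032, 0.008, 0], [0, 0, 0]]

```text
t: 15.27
ee_pos: [0.6335, -0.0325, 0.1966]
orientation: [-0.512, 0.514, -0.488, 0.485]
force: [-8.8, -0.5, 4.9]
gripper_width: 0.024
```

```bash
python3 g.py 4
```

```text
15.4667 [ 0.6335 -0.0325  0.1966] F [-8.9306  0.0354  3.6282] sd [0.5238 0.2128 0.2213] T [0.2268 1.3974 0.0262]
along gate x [-9.5008 -8.4895 -9.3941 -8.3206] -8.926237051464495
th 0.05739233495463081 r 0.16821166895813922
```

Emit:
send_rows:
  targets:
    - [[0.0008, 0.002, 0], [0, 0, 0]]
    - [[0.0015, 0.004, 0], [0, 0, 0]]
    - [[0.0022, 0.006, 0], [0, 0, 0]]
    - [[0.0029, 0.008, 0], [0, 0, 0]]
    - [[0.0029, 0.008, 0], [0, 0, 0]]

```text
t: 15.88
ee_pos: [0.6336, -0.034, 0.1927]
orientation: [-0.512, 0.513, -0.488, 0.485]
force: [-8.3, -0.2, 4.6]
gripper_width: 0.0237
```

```bash
python3 g.py 4
```

```text
16.0833 [ 0.6336 -0.034   0.1927] F [-7.6524 -0.2755  4.8895] sd [0.4027 0.5038 0.2424] T [0.1624 1.2469 0.032 ]
along gate x [-7.1655 -8.1822 -7.3578 -7.9229] -7.657083918495768
th 0.05751158490766008 r 0.16968224063264484
```

Emit:
send_rows:
  targets:
    - [[0.0006, 0.002, 0], [0, 0, 0]]
    - [[0.0013, 0.004, 0], [0, 0, 0]]
    - [[0.002, 0.006, 0], [0, 0, 0]]
    - [[0.0026, 0.008, 0], [0, 0, 0]]
    - [[0.0026, 0.008, 0], [0, 0, 0]]

```text
t: 16.5
ee_pos: [0.6336, -0.0353, 0.1887]
orientation: [-0.513, 0.513, -0.488, 0.485]
force: [-7.2, -0.1, 4.2]
gripper_width: 0.0235
```

```bash
python3 g.py 4
```

```text
16.7 [ 0.6336 -0.0353  0.1887] F [-7.9821 -0.9494  4.2789] sd [0.2172 0.4738 0.4355] T [0.1617 1.2679 0.0255]
along gate x [-7.7598 -8.3758 -7.913  -7.9721] -8.005169365951437
th 0.057617489484770294 r 0.17104363720141144
```

Emit:
send_rows:
  targets:
    - [[0.0003, 0.001, 0], [0, 0, 0]]
    - [[0.0005, 0.002, 0], [0, 0, 0]]
    - [[0.0005, 0.003, 0], [0, 0, 0]]
    - [[0.0005, 0.003, 0], [0, 0, 0]]

```text
t: 17.03
ee_pos: [0.6336, -0.0356, 0.1879]
orientation: [-0.513, 0.513, -0.488, 0.485]
force: [-8.8, -0.9, 5.6]
gripper_width: 0.0235
```

```bash
python3 g.py 4
```

```text
17.2333 [ 0.6336 -0.0356  0.1879] F [-8.327  -1.0777  5.5944] sd [0.2548 0.2889 0.5474] T [0.0462 1.3993 0.0331]
along gate x [-8.3848 -8.4595 -8.6398 -7.9299] -8.353506516667522
th 0.05785161844453688 r 0.17126762546570284
```

Emit:
send_rows:
  targets:
    - [[0, 0.001, 0], [0, 0, 0]]
    - [[0, 0.002, 0], [0, 0, 0]]
    - [[0, 0.003, 0], [0, 0, 0]]
    - [[0, 0.003, 0], [0, 0, 0]]

```text
t: 17.57
ee_pos: [0.6337, -0.0356, 0.1875]
orientation: [0.513, -0.513, 0.488, -0.486]
force: [-8.2, -2.0, 7.3]
gripper_width: 0.0238
```

```bash
python3 g.py 4
```

```text
17.7667 [ 0.6337 -0.0357  0.1875] F [-8.2991 -1.6504  8.4321] sd [0.5326 0.6088 0.6017] T [-0.0502  1.5075  0.0613]
along gate x [-8.7434 -8.9834 -7.6333 -8.0053] -8.341354723953543
th 0.057019479533986915 r 0.17138589174123128
```

The bar is on its lower stop. I ease the push so it comes to rest against the striker's far face.

Emit:
send_rows:
  targets:
    - [[0, -0.0005, -0.0005], [0, 0, 0]]
    - [[0, -0.001, -0.001], [0, 0, 0]]
    - [[0, -0.001, -0.0015], [0, 0, 0]]
    - [[0, -0.001, -0.002], [0, 0, 0]]
    - [[0, -0.001, -0.0025], [0, 0, 0]]
    - [[0, -0.001, -0.0025], [0, 0, 0]]

```text
t: 18.27
ee_pos: [0.6325, -0.0356, 0.188]
orientation: [0.513, -0.512, 0.488, -0.486]
force: [-1.9, 0.2, -3.0]
gripper_width: 0.0236
```

```bash
python3 g.py 4
```

```text
18.4667 [ 0.6324 -0.0356  0.188 ] F [-1.8203  0.7073 -3.69  ] sd [0.5621 0.6266 0.5362] T [ 0.1667  0.3161 -0.1296]
along gate x [-1.8543 -2.4456 -0.8938 -2.0068] -1.8001250431231064
th 0.06476989859449328 r 0.17126984824202235
```

Emit:
send_rows:
  targets:
    - [[0, 0.0005, 0], [0, 0, 0]]
    - [[0, 0.0005, 0], [0, 0, 0]]
    - [[0, 0.0005, 0], [0, 0, 0]]
    - [[0, 0.0005, 0], [0, 0, 0]]
    - [[0, 0.0005, 0], [0, 0, 0]]
    - [[0, 0.0005, 0], [0, 0, 0]]
    - [[0, 0.0005, 0], [0, 0, 0]]
    - [[0, 0.0005, 0], [0, 0, 0]]
  claw: 0.7

```text
t: 19.13
ee_pos: [0.6325, -0.0356, 0.1878]
orientation: [0.513, -0.512, 0.488, -0.486]
force: [0.6, -0.0, -0.5]
gripper_width: 0.0647
```

```bash
python3 g.py 2
```

```text
19.2333 [ 0.6324 -0.0356  0.1878] F [-0.7549  0.2135 -0.0198] sd [0.56   0.0026 0.2364] T [-0.0564  0.0355 -0.0079]
along gate x [-0.1891 -1.3085] -0.7487836973643331
th 0.06461034441936978 r 0.17125048369587198
```

Released with no load. I retreat straight up 120 mm, then back toward the robot for a clear view.

Emit:
send_rows:
  targets:
    - [[0, -0.03, 0], [0, 0, 0]]
    - [[0, -0.08, 0], [0, 0, 0]]
    - [[0, -0.14, 0], [0, 0, 0]]
    - [[0, -0.2, 0], [0, 0, 0]]
    - [[0, -0.2, -0.07], [0, 0, 0]]
    - [[0, -0.2, -0.14], [0, 0, 0]]
    - [[0, -0.2, -0.21], [0, 0, 0]]
    - [[0, -0.2, -0.28], [0, 0, 0]]
    - [[0, -0.2, -0.33], [0, 0, 0]]
    - [[0, -0.2, -0.33], [0, 0, 0]]

```text
t: 20.07
ee_pos: [0.4307, -0.046, 0.3086]
orientation: [0.513, -0.512, 0.488, -0.486]
force: [1.1, 0.3, 0.8]
gripper_width: 0.0649
```

```bash
python3 - <<'E'
from plan import *
st=monitor.observe(); print(st['t'],st['ee_pos'],st['force'])
ims=[]
for c,(u,v) in (('scene',(222,175)),('top',(335,225))):
    s=snap(c); ims.append(cv2.resize(s['frame'][v-40:v+40,u-33:u+33],None,fx=6,fy=6,interpolation=cv2.INTER_CUBIC)[:,:,::-1])
    for l in('latch_knob','striker_nominal','bracket_a_mid','bracket_b_mid','tin_mid','hammer_grip'):
        r=eyes.landmark_of(l,c)[:1]; print(c,l,[(np.round(d['centre'],4),round(d['conf'],2)) for d in r])
        if l=='latch_knob' and r:
            w=np.array(r[0]['centre']); d=w[:2]-H0; print('   r',np.linalg.norm(d),'th',YAW-np.arctan2(d[0],-d[1]))
cv2.imwrite('pics/end.png',np.hstack(ims))
E
```

```text
20.0667 [ 0.4307 -0.046   0.3086] [1.1314 0.3203 0.8337]
scene latch_knob [(array([ 0.6286, -0.0345,  0.2008]), 0.94)]
   r 0.17003602559457806 th 0.08691467291533345
scene striker_nominal [(array([ 0.6232, -0.0984,  0.1852]), 0.82)]
scene bracket_a_mid [(array([ 0.7606, -0.036 ,  0.048 ]), 0.76)]
scene bracket_b_mid [(array([0.7373, 0.0908, 0.0437]), 0.75)]
scene tin_mid [(array([ 0.7503, -0.2218,  0.0498]), 0.65)]
scene hammer_grip [(array([0.5941, 0.3588, 0.0136]), 0.57)]
top latch_knob [(array([ 0.6293, -0.0368,  0.2011]), 0.97)]
   r 0.17235118218335493 th 0.08312873810039373
top striker_nominal [(array([ 0.6262, -0.1003,  0.1807]), 0.88)]
top bracket_a_mid [(array([ 0.7624, -0.0296,  0.0491]), 0.79)]
top bracket_b_mid [(array([ 0.6488, -0.095 ,  0.0094]), 0.69)]
top tin_mid [(array([ 0.7531, -0.2245,  0.0417]), 0.94)]
top hammer_grip [(array([0.5965, 0.3589, 0.016 ]), 0.84)]
```

View pics/end.png

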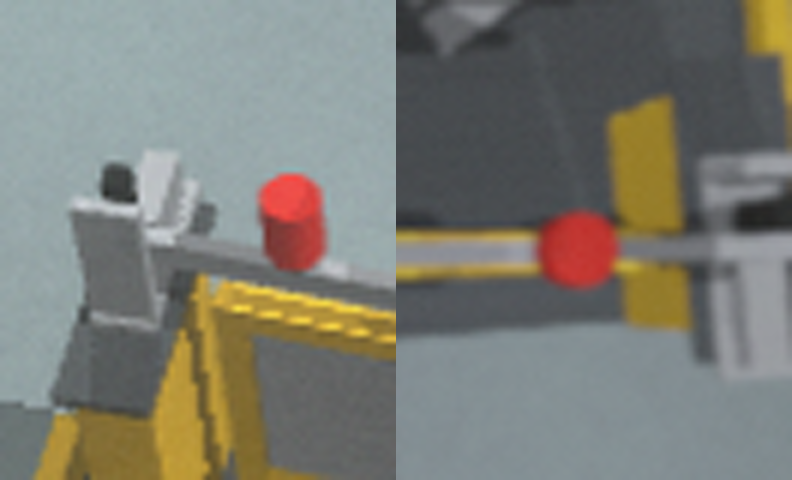

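The bar lies level in the gap: in the top view it runs at y≈248, between the buffer and the striker block, and in the scene view it passes on the pen side of the striker.

```bash
python3 -c "
from rig import order,monitor
print(order.sign_off(), monitor.observe()['t'])"
```

```text
the job is handed in; nothing more can be done
the job is handed in; nothing more can be done
```

The gate is shut and latched, the gripper has let go, and I handed the job in at about 21 s of the 58 s allowed. I lifted the bar by the knob to about 0.165 rad and swung the gate shut with the bar over the striker. The buffer was felt at a gate angle of about 0.074 rad, which matches the striker unit sitting about 15 mm toward the robot. I pushed to 8–9 N, let the bar down to its stop behind the striker, eased off and released.

**Final checks**
- **Latch:** both pictures show the bar level between the striker and the buffer. The knob is back at its lowered height (about 201 mm). The arm read a gate angle of about 0.065 rad when it let go, inside the latched range.
- **Other things:** the brackets, tin and hammer were found where they started, within the cameras' accuracy. After release the force on the tool was only noise.

**Doubts and disagreements**
- **First lowering:** it met 4–5 N of upward force right at striker-top height. I could not tell rubber friction from a light touch on the striker's top, so I raised the bar 3 mm, pushed slightly harder (about 9 N) and it then went down.
- **Gate angle:** the networks' knob position gives about 0.085 rad, 3–4 mm off the arm's reading. That is within their stated error, but above the 0.075 rad latched limit.
- **Wrong detection:** the top camera's last report for the dark bracket was really the latch post. The scene camera had the bracket in place.

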